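# Close the test nest and hold its keyed probe down on a potted transducer

## Robot

A 6-joint arm with a two-finger parallel gripper is mounted at the origin on the work surface; the furniture and walls round the work are solid. World frame = base frame: x ahead of the robot, y to its left, z up, the work surface at z = 0. Lengths are in m, angles in rad, forces in N, time in s.
With the tool pointing down it reaches from about 0.25 to 0.775 m from the base axis. Payload 4 kg.
Tool frame: the origin (TCP) lies at the centre of the arm's flange, where the gripper is bolted on; the fingertips stand 199 mm ahead of it and the grasp point (between the pads) lies 180 mm ahead of it (robot.tcp_to_tips is the distance from the TCP to the fingertips, in m); z points along the fingers, y is the line along which they close (so a half turn about z gives the same grasp; the last joint's range is limited). The gripper opens to 94 mm and grips with 3 to 60 N. Pads are 16 mm wide; open, the fingers measure 119 mm over their backs; the gripper's body (75 mm by 177 mm) begins 78 mm behind the grasp point.
Start: joints at [-1.246, 0.087, 1.371, -0, 1.684, -0.103], TCP at [0.228, -0.5, 0.405] pointing down, gripper open.
Joint ranges: [-3.1, 3.1], [-0.76, 2.03], [0.27, 2.55], [-1.08, 4.22], [0.17, 2.65], [-2.57, 2.57]. Speed limits (rad/s): [2.79, 2.79, 3.14, 3.14, 3.14, 3.14].

## Interface

Orientations are given as [roll, pitch, yaw] about the fixed x, y, z axes, in that order (R = Rz(yaw) Ry(pitch) Rx(roll)).
In Python, from bench import telemetry, snapshot, ticket, robot gives the robot as it stands.
- The arm moves only by the tool apply_moves, never from a script. Its argument "moves" is a list that holds one entry, the list of rows, each a list of 5 numbers: the shift along the tool's x, y, z in units of 50 mm (1.0 is 50 mm), then the turn about the tool's z in units of 10 degrees (1.0 is 10 degrees), then the closure, from 0 (fully open) to 1 (shut). A call has 1 to 10 rows; each row is the pose to reach, as a shift and turn from the pose commanded when the call began, along the tool's axes at that moment; what a row does not reach only later rows make up. A row lasts 1/8 s, in which the tool goes at most 62.5 mm and 10.7 degrees, less where a joint would pass 70% of its speed; a pose out of reach is approached as far as the arm can. A call with a gripper value outside its range is refused whole. The fingers move at their own pace and stop on an object; the grip force is fixed at half the most. Time passes only in rows, so rows that repeat a pose let the fingers close. It gives the time, the measured TCP pose, the force, the opening and the grip force at its end, in the units of the state.
- telemetry.get_obs(): the state, without advancing time (a new reading comes with each control period).
- snapshot(name): name is "scene" or "side" or "wrist"; returns a dict with "image" (480x640x3 uint8, red, green, blue), "fovy" (degrees; the focal length in pixels is half the picture's height over the tangent of half this angle, whatever the lens; pixels are square), "cx", "cy" (the principal point, pixels), "R" (3x3) and "t" (3): a world point X has camera coordinates R X + t. Camera axes: x right, y down, z forward; pixel columns grow to the right and rows downward; lengths in m; the calibration is good to about 2 mm. A picture is of the moment at which its call begins. There is no depth.
- ticket.close_job(): hands the job in; it is judged then, once.
The state is a dict: "time": time; "joint_positions": joint angles; "qvel": joint speeds; "joint_torque": joint torques, N m; "tool_pos": TCP position; "ee_rot": TCP orientation; "wrist_force": force on the tool from outside, world axes, zero at the start; "wrist_torque": the same for the moment, N m; "width": finger opening in m; "finger_force": force on a finger pad.
Only numpy, scipy, OpenCV 4.12 (cv2) and the standard library are available. Lean on these libraries where they do the work, as an engineer would, in place of code of your own. Each camera call takes 0.05 s, during which the arm holds its last target. There are 200 camera calls.

## Task

A potted transducer is waiting in the test nest for its electrical check. Lower the nest's hinged lid gently, without slamming it, until it is fully closed, then grip the knurled probe collar on the lid, turn it clockwise (seen from above) while pushing down on it until its hidden keyway drops over the pin, and push the collar fully home against its spring. Finish like that, still holding the collar pushed home so that the spring contact stays on the transducer while the reading is taken, and leave the other things on the bench where they are.

Things in the scene. Friction and masses are not known exactly. Their poses are not given: they have to be found in the camera images.
- nest: Test nest, fixed to the bench, turned up to 0.3 rad: aluminium base 150 x 130 mm, its top 18 mm above the bench, a white cup with the black transducer, hinge posts at the far side, two buffer posts at the near side; all under 122 mm high. Origin on the bench under the probe; x from handle to hinge (away from the robot), y left, z up. With the lid closed the collar's axis is this z axis.
- nest_hinge (a point): Middle of the hinge pin: 66 mm along +x of the nest from its origin, 111 mm above the bench. The hinge runs along the nest's y.
- lid (a joint): Lid angle, rad: 0 closed (level, hard stop), growing as the near edge rises; 0.75 to 1.1 at the start. Stiff hinge: the lid (0.43 kg with the collar) stays where it is left; 1 to 3 N down at the handle moves it. Aluminium plate 116 mm wide, 10 mm thick, mid-plane level with the hinge pin, near edge 121 mm from the hinge.
- lid_handle (a point): Middle of the lid's handle: a round steel bar, 12 mm in diameter, parallel to the hinge, 157 mm from it, in the lid's mid-plane, 36 mm in front of the plate; 80 mm of it free between two arms. Pinch it (it turns between the fingers as the lid swings) or push it down. Lid closed: 111 mm above the bench, nothing under it. Its frame tilts with the lid.
- collar: Knurled steel collar on the lid, 44 mm in diameter, 34.5 mm high. Origin: centre of its underside; z up its axis. Lid closed: underside 128 mm, top 162.5 mm above the bench, lid face 116 mm. Its keyway, unseen, comes over the pin after 0.45 to 1.35 rad clockwise (from above), fits within 0.12 rad either side; end stop 0.3 rad beyond. Stays where left; turns with under 0.1 N m.
- collar_grip (a point): Point on the collar's axis, 23.5 mm above its underside, in the middle of its 20 mm high knurled band: where to grip it, across its 44 mm diameter, from any side. It goes down with the collar but does not turn with it.
- collar_travel (a joint): How far the collar is pushed down, in m: 0 up (its spring returns it when let go); about 0.002 where it rests on the pin hidden under it, until the keyway is over the pin; 0.010 fully home on a hard stop. Takes about 2 N at first, about 10 N at home (collar and contact springs).
- probe: Thin brass spring contact on the collar's axis under the lid, 9 mm across at its tip; goes down with the collar and, with the lid closed, touches the transducer's stub after about 7 mm of travel. Origin near the collar's underside, on its axis.
- transducer: Black potted transducer, 72 mm in diameter, 73 mm high with a short stub on top, standing loose in the nest's cup. Origin at the centre of its underside, z up. Not to be handled.
- spare_transducer: A second black transducer of the same shape, standing on the bench to the right of the nest; a bystander. Origin at the centre of its underside.
- plug_lead: White connector plug, 11 x 46 x 11 mm, lying left of the nest; a bystander.
- screwdriver: Screwdriver, 267 mm long, lying at the right; a bystander.
- screw_tin: Open tin with screws, 74 mm across and 45 mm high, at the left; a bystander.
- tape_measure: Tape measure, 64 x 76 x 31 mm, at the left; a bystander.
- tape_blue: Roll of tape, 66 mm across and 18 mm high, at the left; a bystander.

How it is judged:
On the way, in this order (a step that is already met when the one before it is completed fails the run):
1. the lid is closed, the collar not yet pushed down (value of joint lid below 0.03 rad and value of joint collar_travel below 0.004 m), for 0.2 s.
2. the keyway has dropped over the pin and the collar is home, the lid closed (value of joint collar_travel above 0.0085 m and value of joint lid below 0.03 rad), for 0.2 s.
At the end, for the whole second after the job is handed in: The lid is closed (within 0.03 rad), the fingers are on the collar and hold it still, pushed at least 8.5 of its 10 mm down against its spring, and the spring contact presses on the transducer (more than 1.5 N), which stands upright in the nest (all of step 2 and contact force between the fingers and collar above 3 N and contact force between probe and transducer above 1.5 N and linear speed of collar below 0.02 m/s and horizontal distance between transducer and nest below 0.015 m and angle between transducer's own z axis and vertical below 0.1 rad); the arm keeps its last pose, push and grip.
It fails at once if the lid slammed (closing faster than 3 rad/s) (velocity of joint lid below -3 rad/s).
It fails at once if a bystander was moved by more than 3 cm (distance of any of spare_transducer, plug_lead, screwdriver, screw_tin, tape_measure, tape_blue from where it was at the start of the episode above 0.03 m).
It also fails if it takes over 56 s, if anything falls off the work surface, if the arm or the gripper's body presses on something with over 40 N, if the wrist force passes 120 N, or if a joint passes its speed limit or range.

## Working session

There is one attempt and no reset: what is moved stays moved. The work goes in short steps, Python scripts to look and compute and a tool call to move; the robot and the scene stay as the last step left them, time stands still between calls to the robot, and variables do not carry over. Pictures are saved under pics/ and viewed, at most 10 in all, crops included, and the job is handed in when it is done.

Besides the shell and the picture viewer there is one more tool, called after "Call:" as name(argument=value, ...) on one line, values as JSON. apply_moves: Moves the arm, as the interface text tells. Its arguments: {"type":"object","properties":{"moves":{"type":"array","items":{"type":"array","items":{"type":"array","items":{"type":"number"}}}}},"required":["moves"]}

```bash
ls; mkdir -p pics; python3 - <<'E'
from bench import telemetry, snapshot
import cv2,json,numpy as np
print(telemetry.get_obs())
for n in ("scene","side"):
    s=snapshot(n); cv2.imwrite(f"pics/{n}0.png",s["image"][:,:,::-1])
    np.savez(f"pics/{n}0.npz",**s); print(n,s["fovy"],s["cx"],s["cy"],s["R"],s["t"])
E
```

```text
pics
{'time': 0.0, 'joint_positions': array([-1.24610765e+00,  8.79397294e-02,  1.37225494e+00, -1.40957990e-06,
        1.68360375e+00, -1.03088209e-01]), 'qvel': array([-3.29408948e-04,  1.88436205e-04,  2.00951261e-05, -2.15846050e-04,
        3.42922373e-04, -2.15394015e-04]), 'joint_torque': array([-1.26772062e-03, -3.40186429e+01, -3.02429581e+01,  7.17540015e-02,
        3.30685882e-02, -1.86021894e-04]), 'tool_pos': array([ 0.22813056, -0.50032631,  0.40351171]), 'ee_rot': array([-3.13939845e+00, -2.25592320e-04,  4.27776486e-01]), 'wrist_force': array([ 0.4036753 , -0.8605805 ,  0.16518751]), 'wrist_torque': array([ 0.01540033,  0.04187294, -0.00539618]), 'finger_force': 0.0, 'width': 0.09390135982236676}
scene 43.955610197381354 319.68203967442344 246.82103100990003 [[-0.76726446 -0.64088255 -0.02397512]
 [-0.33096794  0.42770174 -0.84114888]
 [ 0.54933184 -0.63744864 -0.54027192]] [0.44060606 0.25791074 1.51831636]
side 43.698306645828865 321.6542147639361 236.7304805059294 [[-0.16673814 -0.98599705 -0.00286409]
 [-0.67275205  0.11588911 -0.73073552]
 [ 0.72083499 -0.11991465 -0.68265467]] [0.11861863 0.43386803 1.3207717 ]
```

View pics/scene0.png

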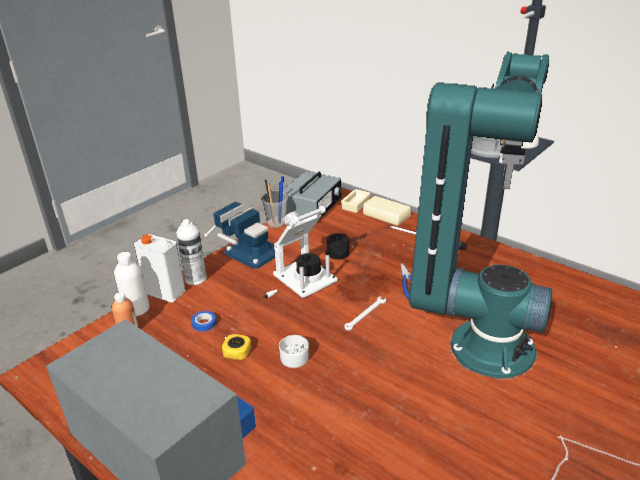

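View pics/side0.png

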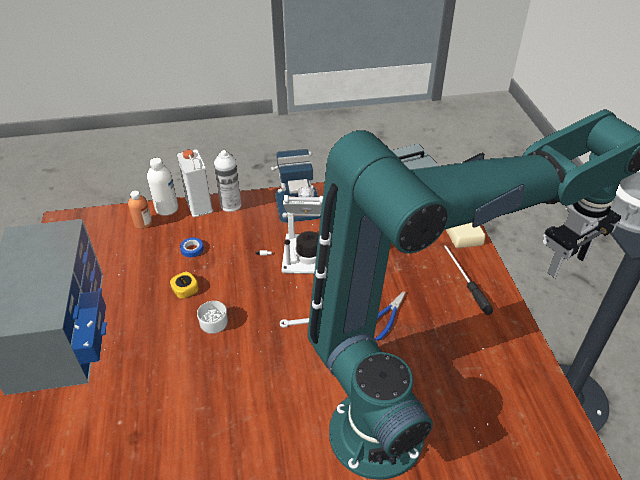

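The scene view shows the nest with its lid open around (305,250) and the transducer at (308,265). In the side view it is partly hidden by the arm at (305,240). I'll enlarge both.

```bash
python3 - <<'E'
import cv2,numpy as np
a=cv2.imread("pics/scene0.png")[195:300,265:355]; b=cv2.imread("pics/side0.png")[175:280,275:325]
f=lambda i:cv2.resize(i,None,fx=5.5,fy=5.5,interpolation=cv2.INTER_CUBIC)
c=np.hstack([f(a),f(b)]);print(c.shape,f(a).shape);cv2.imwrite("pics/crop0.png",c)
E
```

```text
(578, 770, 3) (578, 495, 3)
```

View pics/crop0.png

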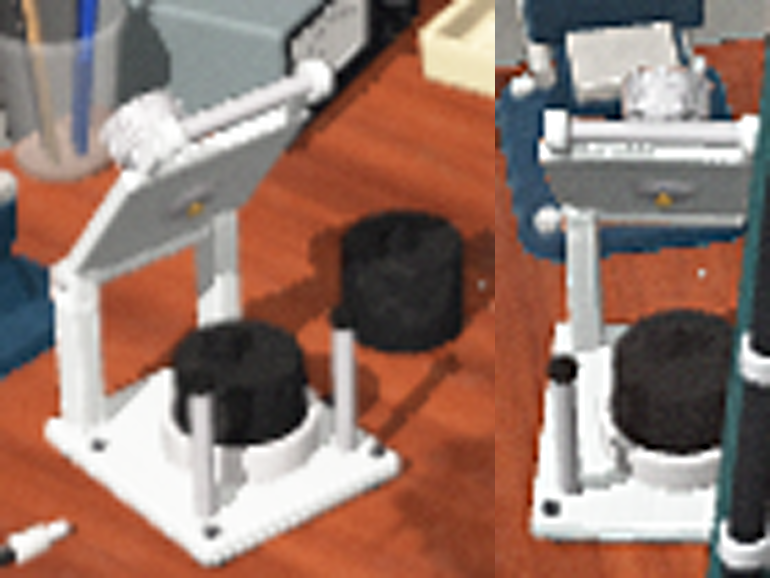

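```bash
cat > fit.py <<'E'
import numpy as np
from scipy.optimize import least_squares
C={n:dict(np.load(f"pics/{n}0.npz")) for n in("scene","side")}
def proj(n,X):
    c=C[n];f=240/np.tan(np.radians(c["fovy"])/2);p=c["R"]@X+c["t"];return np.array([c["cx"]+f*p[0]/p[2],c["cy"]+f*p[1]/p[2]])
def W(p,q): c,s=np.cos(p[2]),np.sin(p[2]);return np.array([p[0]+c*q[0]-s*q[1],p[1]+s*q[0]+c*q[1],q[2]])
def lid(p,r,y,h):# r from hinge toward handle, h above midplane
    c,s=np.cos(p[3]),np.sin(p[3]);return W(p,[.066-r*c+h*s*1.0,y,.111+r*s+h*c])
k=5.5
sc=lambda u,v:np.array([265+(u+.5)/k-.5,195+(v+.5)/k-.5]); sd=lambda u,v:np.array([275+(u-495+.5)/k-.5,175+(v+.5)/k-.5])
O=[("scene",sc(210,553),lambda p:W(p,[p[4]-.075,.065,.018])),("scene",sc(400,460),lambda p:W(p,[p[4]-.075,-.065,.018])),
("scene",sc(47,428),lambda p:W(p,[p[4]+.075,.065,.018])),("side",sd(532,527),lambda p:W(p,[p[4]-.075,.065,.018])),
("scene",sc(195,207),lambda p:lid(p,.066,0,-p[5])),("side",sd(662,198),lambda p:lid(p,.066,0,-p[5])),
("scene",sc(145,132),lambda p:lid(p,.066,0,.034)),("side",sd(667,93),lambda p:lid(p,.066,0,.034)),
("scene",sc(318,80),lambda p:lid(p,.157,-p[6],0)),("side",sd(557,130),lambda p:lid(p,.157,p[6],0)),("side",sd(750,133),lambda p:lid(p,.157,-p[6],0)),
("scene",sc(240,350),lambda p:W(p,[0,0,p[7]])),("side",sd(672,352),lambda p:W(p,[0,0,p[7]]))]
# last two rows: transducer top-disc centre, own height unknown
F=lambda p:np.concatenate([proj(n,g(p))-o for n,o,g in O])
s=least_squares(F,[.5,.05,0,.9,0,.008,.046,.1],loss="soft_l1")
np.save("fit.npy",s.x);print(s.x.round(4));print(F(s.x).reshape(-1,2).round(1))
p=s.x;print("handle",lid(p,.157,0,0),"hinge",W(p,[.066,0,.111]))
print("closed handle",W(p,[-.091,0,.111]))
E
python3 fit.py
```

```text
[ 0.5708  0.0692 -0.2079  0.9443  0.0011  0.0105  0.0458  0.0748]
[[ 0.3 -0.4]
 [ 0.8 -0.6]
 [ 0.1 -0.8]
 [-0.3  0. ]
 [-0.2 -0.1]
 [ 0.4  0.2]
 [ 1.1  0.9]
 [ 0.1  3.5]
 [-1.1 -0.6]
 [ 0.  -0.1]
 [ 0.4  0.2]
 [-3.3  0.7]
 [-1.2 -0.7]]
handle [0.5453335  0.07454229 0.2381812 ] hinge [0.63540599 0.0555452  0.111     ]
closed handle [0.48178553 0.08794512 0.111     ]
```

```bash
cat > go.py <<'E'
import numpy as np
from bench import telemetry
def go(x,y,z,yaw=None):
    o=telemetry.get_obs();p=o["tool_pos"];a=o["ee_rot"][2];c,s=np.cos(a),np.sin(a)
    d=np.array([x,y,z])-p
    print("units",np.round(np.array([c*d[0]+s*d[1],s*d[0]-c*d[1],-d[2]])/.05,2),"turn",None if yaw is None else round(-np.degrees(yaw-a)/10,2))
E
python3 -c "
from go import *
go(.545,.0745,.50,1.363)"
```

```text
units [10.54 -7.83 -1.93] turn -5.36
```

Call:
apply_moves(moves=[[[0, 0, -1, 0, 1], [0.6, -0.4, -1.9, -0.5, 1], [1.6, -1.2, -1.9, -1.2, 1], [2.6, -1.9, -1.9, -2, 1], [3.6, -2.7, -1.9, -2.7, 1], [4.6, -3.4, -1.9, -3.4, 1], [5.6, -4.2, -1.9, -4, 1], [6.6, -4.9, -1.9, -4.6, 1], [7.6, -5.6, -1.9, -5.1, 1], [8.4, -6.2, -1.9, -5.4, 1]]])

```text
time: 1.35
tool_pos: [0.4824, -0.0419, 0.4991]
ee_rot: [-3.141, 0.0, 1.373]
wrist_force: [0.5, -0.8, 0.2]
width: 0.0004
finger_force: 0.0
```

```bash
python3 - <<'E'
from go import *; from bench import snapshot; import cv2
go(.545,.0745,.50,1.363)
s=snapshot("wrist"); np.savez("pics/wrist0.npz",**s)
d=snapshot("side")["image"][170:290,265:345,::-1]
cv2.imwrite("pics/w0.png",np.hstack([cv2.resize(s["image"][:,:,::-1],(480,360)),cv2.resize(d,(240,360),interpolation=cv2.INTER_CUBIC)]))
E
```

```text
units [ 2.53  0.77 -0.02] turn 0.06
```

View pics/w0.png

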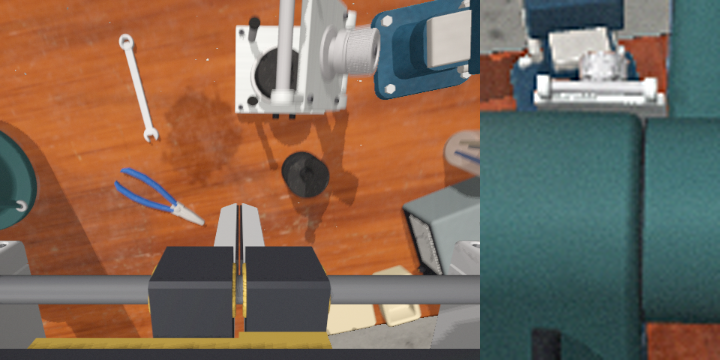

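The wrist view shows the handle's right knob at about (377,128) at full scale, the near-right base corner at (315,149) and its near-left corner at (316,35). I'll check these against the fit.

```bash
sed -i 's/("scene","side")}/("scene","side","wrist")}/' fit.py; python3 - <<'E'
import fit,numpy as np
p=np.load("fit.npy")
for q in ([-.074,-.065,.018],[-.074,.065,.018]):print(fit.proj("wrist",fit.W(p,q)))
print(fit.proj("wrist",fit.lid(p,.157,-.046,0)),fit.proj("wrist",fit.lid(p,.066,0,.0515)))
E
```

```text
[ 0.5708  0.0692 -0.2079  0.9443  0.0011  0.0105  0.0458  0.0748]
[[ 0.3 -0.4]
 [ 0.8 -0.6]
 [ 0.1 -0.8]
 [-0.3  0. ]
 [-0.2 -0.1]
 [ 0.4  0.2]
 [ 1.1  0.9]
 [ 0.1  3.5]
 [-1.1 -0.6]
 [ 0.  -0.1]
 [ 0.4  0.2]
 [-3.3  0.7]
 [-1.2 -0.7]]
handle [0.5453335  0.07454229 0.2381812 ] hinge [0.63540599 0.0555452  0.111     ]
closed handle [0.48178553 0.08794512 0.111     ]
[312.26404779 152.45436248]
[312.89935774  37.27751597]
[380.04327575 135.52100645] [503.60837208  72.15773183]
```

Call:
apply_moves(moves=[[[1, 0.3, 0, 0, 1], [2, 0.6, 0, 0, 1], [2.55, 0.8, 0, 0, 1], [2.55, 0.8, 0.4, 0, 1], [2.55, 0.8, 0.8, 0, 1], [2.55, 0.8, 1.0, 0, 1]]])

```text
time: 2.2
tool_pos: [0.5462, 0.072, 0.4479]
ee_rot: [-3.139, 0.001, 1.369]
wrist_force: [0.3, -0.0, 0.5]
width: 0.0001
finger_force: 0.0
```

```bash
python3 - <<'E'
from go import *; from bench import snapshot; import cv2
go(.545,.0745,.443,1.363)
s=snapshot("wrist"); np.savez("pics/wrist1.npz",**s)
d=snapshot("scene")["image"][150:300,240:360,::-1]
cv2.imwrite("pics/w1.png",np.hstack([cv2.resize(s["image"][:,:,::-1],(480,360)),cv2.resize(d,(288,360),interpolation=cv2.INTER_CUBIC)]))
E
```

```text
units [ 0.04 -0.03  0.1 ] turn 0.03
```

View pics/w1.png

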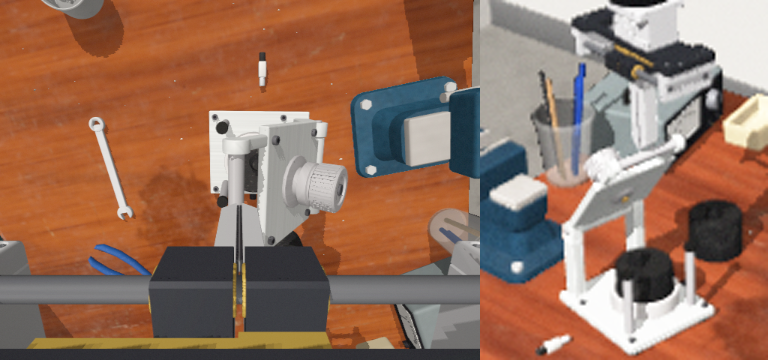

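The wrist view shows the bar at x≈236 and the finger centreline at ≈239 (scaled), with the tips just above the bar. Now I'll push it down along the arc.

Call:
apply_moves(moves=[[[0, 0, 0.1, 0, 1], [0, -0.13, 0.2, 0, 1], [0, -0.25, 0.3, 0, 1], [0, -0.45, 0.5, 0, 1], [0, -0.66, 0.75, 0, 1], [0, -0.8, 0.95, 0, 1], [0, -0.91, 1.14, 0, 1], [0, -1.02, 1.35, 0, 1], [0, -1.1, 1.57, 0, 1], [0, -1.1, 1.57, 0, 1]]])

```text
time: 3.55
tool_pos: [0.4923, 0.0837, 0.3693]
ee_rot: [-3.14, 0.001, 1.37]
wrist_force: [0.1, 0.1, -1.0]
width: 0.0007
finger_force: 0.0
```

```bash
python3 - <<'E'
from go import *; from bench import snapshot; import cv2
s=snapshot("wrist"); np.savez("pics/wrist2.npz",**s)
d=snapshot("scene")["image"][150:300,240:360,::-1]
cv2.imwrite("pics/w2.png",np.hstack([cv2.resize(s["image"][:,:,::-1],(480,360)),cv2.resize(d,(288,360),interpolation=cv2.INTER_CUBIC)]))
E
```

```text
(no output)
```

View pics/w2.png

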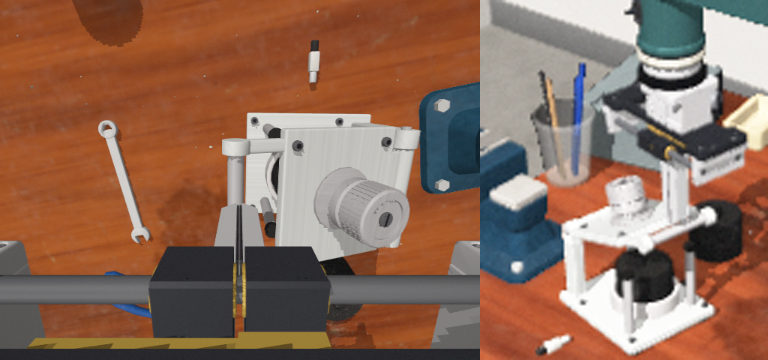

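The lid follows, with the bar still under the tips and the lid at roughly 0.35 rad. I'll finish closing it.

Call:
apply_moves(moves=[[[0, -0.06, 0.2, 0, 1], [0, -0.1, 0.4, 0, 1], [0, -0.14, 0.6, 0, 1], [0, -0.17, 0.75, 0, 1], [0, -0.19, 0.88, 0, 1], [0, -0.2, 0.98, 0, 1], [0, -0.2, 1.05, 0, 1], [0, -0.2, 1.1, 0, 1], [0, -0.2, 1.13, 0, 1], [0, -0.2, 1.13, 0, 1]]])

```text
time: 4.9
tool_pos: [0.4824, 0.0858, 0.3162]
ee_rot: [3.141, -0.0, 1.37]
wrist_force: [-3.1, 0.8, 6.6]
width: 0.0006
finger_force: 3.4
```

Call:
apply_moves(moves=[[[0, 0, 0.05, 0, 1], [0, 0, 0.05, 0, 1], [0, 0, -0.6, 0, 1], [0, 0, -1.5, 0, 0.5], [0, 0, -2.5, 0, 0], [0, 0, -2.5, 0, 0], [0, 0, -2.5, 0, 0]]])

```text
time: 5.78
tool_pos: [0.4826, 0.0857, 0.4389]
ee_rot: [-3.141, 0.001, 1.37]
wrist_force: [-0.1, -0.4, -1.2]
width: 0.0369
finger_force: 0.0
```

```bash
python3 - <<'E'
from go import *; from bench import snapshot; import cv2
for n in ("wrist","scene"):
    s=snapshot(n); np.savez(f"pics/{n}3.npz",**s)
    if n=="wrist": a=s["image"][:,:,::-1]
    else: d=s["image"][195:300,265:355,::-1]
print(telemetry.get_obs()["joint_positions"])
cv2.imwrite("pics/w3.png",np.hstack([a[60:400,200:600],cv2.resize(d,(291,340),interpolation=cv2.INTER_CUBIC)]))
E
```

```text
[ 6.01710477e-02 -4.98042120e-02  1.44548317e+00 -3.22445437e-04
  1.74972190e+00  2.60765400e-01]
```

View pics/w3.png

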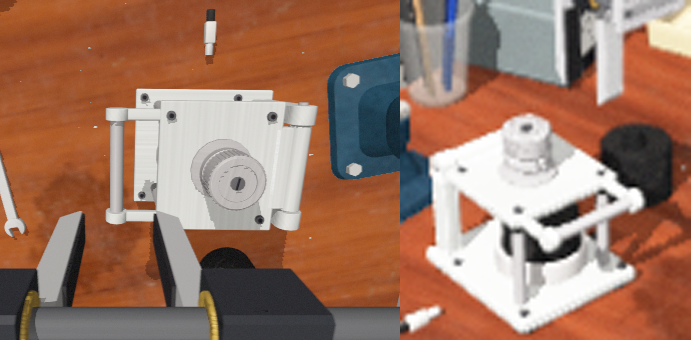

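Lid closed. The collar's top centre is at wrist pixel (438,244) and scene pixel (304.3,234.2). I'll intersect both rays with z=0.1625.

```bash
python3 - <<'E'
from go import *
for n,u,v in(("wrist",438,244),("scene",304.3,234.2)):
    c=np.load(f"pics/{n}3.npz");f=240/np.tan(np.radians(c["fovy"])/2)
    d=c["R"].T@np.array([(u-c["cx"])/f,(v-c["cy"])/f,1]);o=-c["R"].T@c["t"];print(n,o+d*(.1625-o[2])/d[2])
go(.571,.071,.40)
E
```

```text
wrist [0.56907002 0.07057194 0.1625    ]
scene [0.56697143 0.07111802 0.1625    ]
units [0.06 1.79 0.75] turn None
```

Call:
apply_moves(moves=[[[0, 0.9, 0, 0, 0], [0.05, 1.75, 0, 0, 0], [0.05, 1.75, 0.4, 0, 0], [0.05, 1.75, 0.9, 0, 0], [0.05, 1.75, 1.4, 0, 0], [0.05, 1.75, 1.85, 0, 0], [0.05, 1.75, 2.1, 0, 0], [0.05, 1.75, 2.1, 0, 0.6], [0.05, 1.75, 2.1, 0, 0.8], [0.05, 1.75, 2.1, 0, 0.8]]])

```text
time: 7.12
tool_pos: [0.5691, 0.0708, 0.336]
ee_rot: [3.139, -0.0, 1.37]
wrist_force: [-0.3, 0.2, 0.7]
width: 0.0673
finger_force: 0.0
```

Call:
apply_moves(moves=[[[0, 0, 0, 0, 0.8], [0, 0, 0, 0, 0.9], [0, 0, 0, 0, 1], [0, 0, 0, 0, 1], [0, 0, 0, 0, 1]]])

```text
time: 7.75
tool_pos: [0.5694, 0.0707, 0.3352]
ee_rot: [3.139, -0.0, 1.37]
wrist_force: [5.2, -1.6, -0.2]
width: 0.0434
finger_force: 30.0
```

Call:
apply_moves(moves=[[[0, 0.03, 0.08, 0, 1], [0, 0.03, 0.15, 0, 1], [0, 0.03, 0.15, 0.4, 1], [0, 0.03, 0.15, 0.8, 1], [0, 0.03, 0.15, 1.2, 1], [0, 0.03, 0.15, 1.6, 1], [0, 0.03, 0.15, 2, 1], [0, 0.03, 0.15, 2.2, 1], [0, 0.03, 0.15, 2.2, 1]]])

```text
time: 8.88
tool_pos: [0.57, 0.0705, 0.3318]
ee_rot: [3.139, -0.002, 0.986]
wrist_force: [-3.3, -0.6, 15.4]
width: 0.0434
finger_force: 30.0
```

Call:
apply_moves(moves=[[[0, 0, 0, 0.3, 1], [0, 0, 0, 0.6, 1], [0, 0, 0, 0.9, 1], [0, 0, 0, 1.2, 1], [0, 0, 0, 1.2, 1]]])

```text
time: 9.5
tool_pos: [0.57, 0.0704, 0.3318]
ee_rot: [3.139, -0.002, 0.776]
wrist_force: [-2.0, -0.4, 16.4]
width: 0.0433
finger_force: 30.0
```

Call:
apply_moves(moves=[[[0, 0, 0, 0.3, 1], [0, 0, 0, 0.6, 1], [0, 0, 0, 0.9, 1], [0, 0, 0, 1.2, 1], [0, 0, 0, 1.2, 1]]])

```text
time: 10.12
tool_pos: [0.5701, 0.0703, 0.3319]
ee_rot: [3.139, -0.003, 0.567]
wrist_force: [-3.0, -1.5, 15.4]
width: 0.0437
finger_force: 30.0
```

Call:
apply_moves(moves=[[[0, 0, 0, 0.3, 1], [0, 0, 0, 0.6, 1], [0, 0, 0, 0.9, 1], [0, 0, 0, 1.2, 1], [0, 0, 0, 1.2, 1]]])

```text
time: 10.75
tool_pos: [0.5702, 0.0701, 0.3313]
ee_rot: [3.139, -0.003, 0.357]
wrist_force: [-0.6, -1.6, 14.1]
width: 0.0435
finger_force: 30.0
```

Call:
apply_moves(moves=[[[0, 0, 0, 0.3, 1], [0, 0, 0, 0.6, 1], [0, 0, 0, 0.6, 1]]])

```text
time: 11.12
tool_pos: [0.5703, 0.0701, 0.33]
ee_rot: [3.14, -0.003, 0.252]
wrist_force: [0.5, -3.7, 9.1]
width: 0.0437
finger_force: 30.0
```

The force dropped from 15 to 9 N and the tool sank, so the keyway has dropped over the pin. I'll push home without turning.

Call:
apply_moves(moves=[[[0, 0, 0.05, 0, 1], [0, 0, 0.1, 0, 1], [0, 0, 0.15, 0, 1], [0, 0, 0.15, 0, 1]]])

```text
time: 11.62
tool_pos: [0.5701, 0.0699, 0.325]
ee_rot: [3.139, -0.004, 0.252]
wrist_force: [-4.2, -3.5, 16.8]
width: 0.0436
finger_force: 30.0
```

Call:
apply_moves(moves=[[[0, 0, 0.05, 0, 1], [0, 0, 0.05, 0, 1], [0, 0, 0.05, 0, 1], [0, 0, 0.05, 0, 1]]])

```text
time: 12.12
tool_pos: [0.5699, 0.0699, 0.3248]
ee_rot: [3.139, -0.005, 0.252]
wrist_force: [-6.5, -3.9, 23.8]
width: 0.0434
finger_force: 30.0
```

```bash
python3 - <<'E'
from go import *; from bench import snapshot; import cv2
d=snapshot("scene")["image"]; s=np.load("pics/scene3.npz")["image"]
f=lambda i:cv2.resize(i[222:262,280:325,::-1],None,fx=8,fy=8,interpolation=cv2.INTER_CUBIC)
cv2.imwrite("pics/w4.png",np.hstack([f(s),f(d)]))
E
```

```text
(no output)
```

View pics/w4.png

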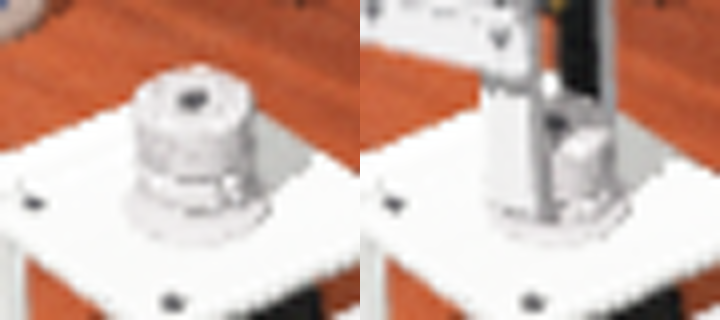

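The collar's top slot sank from row 99 to row 123 of the 8x crop. That is 3.0 px, and 10 mm of travel should give 2.94 px, so the collar is home.

```bash
python3 -c "
from bench import ticket
print(ticket.close_job())"
```

```text
the job is handed in; nothing more can be done
None
```

I closed the lid gently, turned the collar about 1.1 rad clockwise until its keyway dropped over the pin, and pushed it fully home; the job was handed in at about 12 s with the gripper still holding the collar down, and no verdict was returned.

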